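# Locate the sample carrier on the fixture pin

### The arm

A 6-joint arm with a two-finger parallel gripper is mounted at the origin on a cart in front of the work surface, level with it; the furniture and walls round the work are solid. World frame = base frame: x ahead of the robot, y to its left, z up, the work surface at z = 0. Lengths are in mm, angles in rad, forces in N, time in s.
With the tool pointing down it reaches from about 275 to 825 mm from the base axis. Payload 5.2 kg.
Tool frame: the origin (TCP) lies at the very end of the fingers, on their centre line; the grasp point (between the pads) lies 19 mm behind it; z points along the fingers, y is the line along which they close (so a half turn about z gives the same grasp; the last joint's range is limited). The gripper opens to 93 mm and grips with 3 to 60 N. Pads are 15 mm wide; open, the fingers measure 128 mm over their backs; the gripper's body (75 mm by 188 mm) begins 65 mm behind the grasp point.
Start: joints at [-1.361, 0.259, 1.535, -0, 1.348, -0.203], TCP at [220.667, -503.797, 218.653] pointing down, gripper open.
Joint ranges: [-3.14, 3.14], [-0.91, 2.08], [0.19, 2.58], [-1.22, 4.36], [0.22, 2.71], [-3.12, 3.12]. Speed limits (rad/s): [2.57, 2.57, 3.14, 3.14, 3.14, 3.14].

### API

Orientations are given as [roll, pitch, yaw] about the fixed x, y, z axes, in that order (R = Rz(yaw) Ry(pitch) Rx(roll)).
In Python, from bench import robot gives the robot as it stands. The module is installed in compiled form; this text tells all that it offers. Calls block until the motion is done:
- robot.move_ptp(position, orientation): joint-space move of the TCP to a pose.
- robot.move_linear(position, ori=None, speed=150, f_stop=None): straight line of the TCP; ori=None keeps the orientation; speed is the mean speed in mm/s. With f_stop (N) it stops when the force on the tool has changed by that much, and returns True; else False.
- robot.move_j(angles): joint-space move.
- robot.move_gripper(opening): opening from 0.0 (shut) to 1.0 (fully open); the grip force is fixed at half the most; returns when the fingers have stopped.
- robot.sleep(seconds).
- robot.inverse_kinematics(position, orientation): joint angles nearest the present ones, or None.
- robot.get_image(name): name is "scene" or "side" or "wrist"; returns a dict with "img" (420x560x3 uint8, blue, green, red), "fovy" (degrees; the focal length in pixels is half the picture's height over the tangent of half this angle, whatever the lens; pixels are square), "cx", "cy" (the principal point, pixels), "eye" and "orientation" of the camera in the world. Camera axes: x right, y down, z forward; pixel columns grow to the right and rows downward; lengths in mm; the calibration is good to about 2 mm. A picture is of the moment at which its call begins. There is no depth.
A pose or a line that the arm cannot do raises robot.MotionError and nothing moves.
- robot.hand_in(): hands the job in; it is judged then, once.
Readings, each from a call of its own:
- robot.current_t(): time.
- robot.current_qpos(): joint angles.
- robot.current_joint_vel(): joint speeds.
- robot.current_joint_efforts(): joint torques, N m.
- robot.current_tcp_pos(): TCP position.
- robot.current_eef_rot(): TCP orientation.
- robot.current_contact_force(): force on the tool from outside, world axes, zero at the start.
- robot.current_ft_torque(): the same for the moment, N m.
- robot.current_gripper_width(): opening from 0.0 (shut) to 1.0 (fully open).
- robot.current_finger_force(): force on a finger pad.
Only numpy, scipy, OpenCV 4.12 (cv2) and the standard library are available. Lean on these libraries where they do the work, as an engineer would, in place of code of your own. Each camera call takes 0.05 s, during which the arm holds its last target. There are 200 camera calls.

### The job

Pick up the aluminium sample carrier by its black handle, set it on the blue fixture and gently nudge it about, without forcing it, until its hole drops over the brass locating pin and the carrier lies flat on the deck. Leave it turned on the pin so that its rounded nose rests against the steel side stop, let go, and leave the other things on the bench where they are.

Things in the scene. Friction and masses are not known exactly. Their poses are not given: they have to be found in the camera images.
- fixture: blue plate fixed to the bench, 180 (x) x 110 (y) x 14 mm, yaw within 0.3 rad of zero; origin: centre of its underside, z up; its flat deck is 14 mm above the origin. It carries a brass pin, 10 mm diameter, 9 mm high above the deck, top edge chamfered 1 mm, and a steel side stop. Contact of carrier or robot with the fixture above 60 N marks the parts.
- pin_nominal (a point): middle of the black disc on the deck, (-55, 0, 14) mm of the fixture: nominal place of the brass pin. The pin stands on a small locked cross slide and is really up to 6 mm off along fixture x and up to 8 mm along fixture y, differently each time; its pose is not measured. It does not move during the work.
- stop_face (a point): middle of the side stop's flat contact face, the plane fixture y = +30 mm, which looks to fixture -y; at (45, 30, 18) mm of the fixture. The stop is 60 mm long (fixture x = +15 to +75 mm), 12 mm thick and rises 12 mm above the deck.
- carrier: loose aluminium plate, 0.3 kg, 130 (x) x 50 (y) x 8 mm; origin: centre of its underside, z up. 12 mm through hole at x = -45 mm; black bridge handle across the hole, its bar 56 (x) x 14 (y) x 14 mm centred at x = -36 mm, 22 to 36 mm above the underside, on two legs; cork-coloured disc fixed on top at x = +30 mm. Starts flat on the bench, yaw within 0.5 rad.
- hole (a point): centre of the carrier's 12 mm through hole, at the underside: (-45, 0, 0) mm of the carrier
- grip (a point): point inside the black handle bar straight above the hole, (-45, 0, 29) mm of the carrier; close the fingers along carrier y over the 14 mm width
- nose (a point): centre of the steel nose that bulges from the carrier's +y edge near its +x end: (55, 25, 4) mm of the carrier, radius 5 mm. Touching the stop, this point is 5 mm from the stop face, at fixture y = +25 mm
- lever_press: grey bench press standing left of the fixture, fixed: 120 mm wide (y), x from 90 mm before to 90 mm behind its origin; its black lever sticks up to 370 mm above the bench, so do not sweep across it; origin at its foot
- moisture_analyser: beige and blue instrument at the right, fixed: x from 180 mm before to 170 mm behind its origin, y from -110 to +110 mm, 205 mm high; keep clear; origin at its foot
- brass_weight: brass weight, 29 mm wide, 40 mm high, a bystander; origin at its underside
- board_discs: stack of round board samples, 62 mm wide, 12 mm high, a bystander; origin at its underside
- beaker: clear beaker, 54 mm wide, 70 mm high, a bystander behind the fixture; origin at its underside
- vial_a: black-capped vial, 22 mm wide, 58 mm high, a bystander; origin at its underside
There are look-alikes about, which are no part of the job. Leave any red look-alike of the carrier alone.

How it is judged:
By the outcome, as a careful person would: the job done as asked, in the order asked, and still so for the second after the job is handed in, with the robot touching nothing.
It also fails if it takes over 72 s, if anything falls off the work surface, if the arm or the gripper's body presses on something with over 40 N, if the wrist force passes 120 N, or if a joint passes its speed limit or range.

## Working session

There is one attempt and no reset: what is moved stays moved. The work goes in short steps, each a Python script; the robot and the scene stay as the last script left them, time stands still between calls to the robot, and variables do not carry over. Pictures are saved under pics/ and viewed, at most 10 in all, crops included, and the job is handed in when it is done.

```bash
mkdir -p pics
cat > h.py <<'E'
import numpy as np, cv2
from scipy.spatial.transform import Rotation as R
from bench import robot
def cam(n):
    d=robot.get_image(n); d['img']=np.array(d['img']); d['f']=d['img'].shape[0]/2/np.tan(np.radians(d['fovy'])/2)
    d['R']=R.from_euler('xyz',d['orientation']).as_matrix(); d['eye']=np.array(d['eye'],float); return d
def ray(d,uv,z):
    v=d['R']@np.array([(uv[0]-d['cx'])/d['f'],(uv[1]-d['cy'])/d['f'],1]); return d['eye']+v*(z-d['eye'][2])/v[2]
def proj(d,p):
    c=d['R'].T@(np.array(p,float)-d['eye']); return np.array([d['cx'],d['cy']])+d['f']*c[:2]/c[2]
E
python3 - <<'E'
from h import *
import pickle
D={}
for n in('scene','side','wrist'):
    d=cam(n);D[n]=d;print(n,d['eye'],d['orientation'],d['fovy'],d['cx'],d['cy'])
pickle.dump(D,open('d.pkl','wb'))
im=np.zeros((600,800,3),np.uint8)
for i,n in enumerate(D): cv2.imwrite(f'pics/{n}.png',D[n]['img'])
print(robot.current_t(),robot.current_eef_rot())
E
```

```text
scene [-463.87679853  315.47786219  999.87407839] [-2.24139629 -0.01562491 -2.07338862] 48.88020186886389 281.83003804933446 213.87325489904805
side [ 558.17630462  717.62800457 1305.10733354] [-2.4658747   0.00883913 -3.12646411] 47.53834523161826 276.8579429292179 204.52123777860604
wrist [ 296.87670795 -470.69509763  384.67485085] [ 2.84222723e+00  1.96262517e-03 -1.15866174e+00] 58.43130256790795 281.4500911445499 208.3494768243132
0.15 [-3.14025007e+00 -2.58269843e-04  4.12810679e-01]
```

View pics/scene.png

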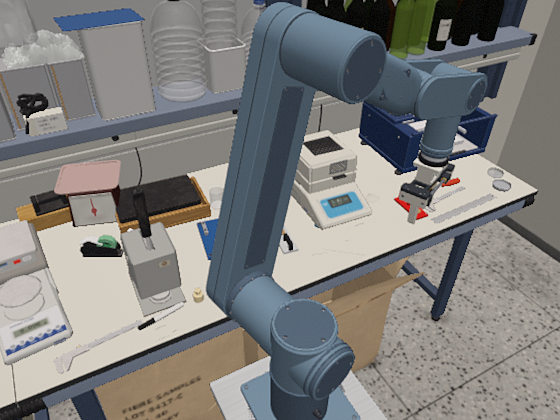

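View pics/side.png

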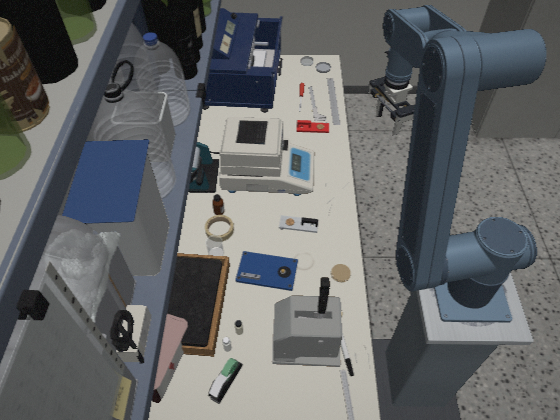

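Side view: the candidates are the silvery plate with cork disc at (290,222) and black handle at (311,221), which is the carrier, and the red look-alike at (313,126), which must be left alone. The fixture is at (267,271), with its black disc at (284,271) and the lever press at (308,330). I'll check a close crop.

Run:
```python
from h import *
import pickle
D=pickle.load(open('d.pkl','rb'));d=D['side']
c=d['img'][200:300,220:360];cv2.imwrite('pics/c1.png',cv2.resize(c,None,fx=5.5,fy=5.5,interpolation=cv2.INTER_CUBIC))
for n,uv,z in [('cork',(290,222),8),('handle',(311,221),36),('disc',(284,271),14),('fix',(267,271),14),('press',(308,330),0),('weight?',(341,270),12),('lever',(324,285),370)]: print(n,ray(d,uv,z).round())
```

```text
cork [ 540. -246.    8.]
handle [ 470. -230.   36.]
disc [559. -51.  14.]
fix [612. -51.  14.]
press [488. 137.   0.]
weight? [381. -58.  12.]
lever [470. 195. 370.]
```

View pics/c1.png

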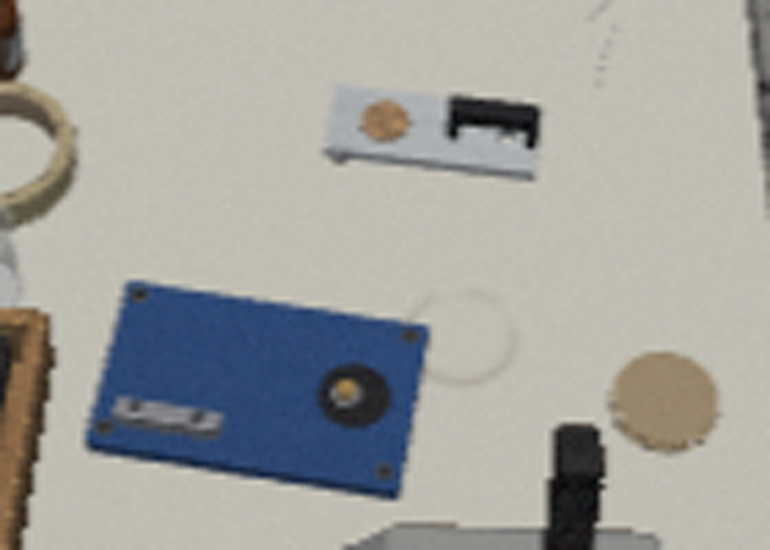

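The crop confirms the carrier: silver plate, black handle at right, cork disc, nose at the lower left. The fixture shows the pin off-centre on its black disc, at about crop (345,390), and the stop at crop (165,415). Next, wrist views over both.

Run:
```python
from h import *
import pickle
d=pickle.load(open('d.pkl','rb'))['side']
print('analyser corner',ray(d,(314,190),0).round(),ray(d,(222,190),0).round())
p=robot.current_tcp_pos();o=[np.pi,0,0]
robot.move_linear([p[0],p[1],290],speed=250)
robot.move_ptp([480,-225,230],o);robot.sleep(.3);a=cam('wrist')
robot.move_ptp([600,-50,190],o);robot.sleep(.3);b=cam('wrist')
pickle.dump((a,b),open('w.pkl','wb'));print(robot.current_t(),robot.current_tcp_pos())
cv2.imwrite('pics/w2.png',a['img']);cv2.imwrite('pics/w3.png',b['img'])
```

```text
analyser corner [ 453. -396.    0.] [ 784. -394.    0.]
3.5833 [599.84839924 -51.12217432 190.38856968]
```

View pics/w2.png

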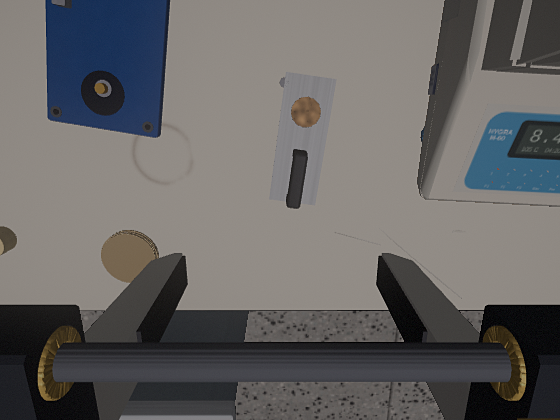

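View pics/w3.png

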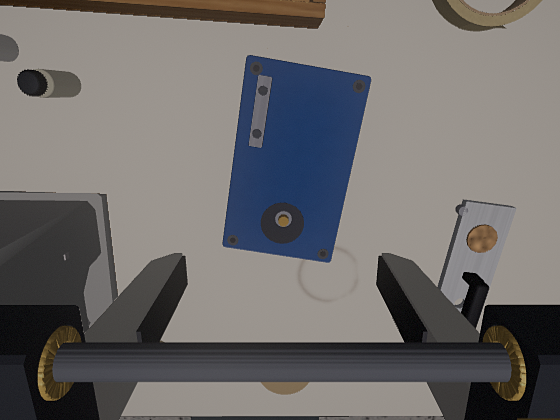

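Wrist view 2 shows the carrier whole: cork (306,112), handle (297,178), nose (283,82). The analyser is well to its right. Wrist view 3 shows the fixture whole, with the pin at (283,221) on its disc (282,223) and the stop at (259,112). Now the measurements.

```bash
cat > m.py <<'E'
from h import *
import pickle
def big(m):
    c,_=cv2.findContours(m.astype(np.uint8),cv2.RETR_EXTERNAL,cv2.CHAIN_APPROX_NONE);return max(c,key=cv2.contourArea)
def cen(m): M=cv2.moments(big(m));return np.array([M['m10'],M['m01']])/M['m00']
def onplane(d,c,z): return np.array([ray(d,p,z)[:2] for p in c.reshape(-1,2)],np.float32)
def win(shape,x0,x1,y0,y1): w=np.zeros(shape[:2],bool);w[y0:y1,x0:x1]=1;return w
E
python3 - <<'E'
from m import *
a,b=pickle.load(open('w.pkl','rb'))
I=a['img'].astype(int);w=win(I.shape,262,345,62,215);B,G,Rr=I[...,0],I[...,1],I[...,2]
bg=np.median(I[215:235,200:340].reshape(-1,3),0);print('bg',bg,'plate',I[140,310],I[195,280],I[150,285])
cork=w&(Rr-B>35);ck=cen(cork);print('cork px',ck,ray(a,ck,9)[:2])
hd=w&(I.max(2)<70);hc=cen(hd);print('handle px',hc,ray(a,hc,36)[:2])
al=w&((Rr-B)<3);r=cv2.minAreaRect(onplane(a,big(al|cork|hd),8));print('plate rect',r)
I=b['img'].astype(int);B,G,Rr=I[...,0],I[...,1],I[...,2]
w=win(I.shape,210,385,40,275);bl=w&(B-Rr>40)
r=cv2.minAreaRect(onplane(b,cv2.convexHull(big(bl)),14));print('fix rect',r, cv2.boxPoints(r).round(1).tolist())
w=win(I.shape,255,310,195,250);dk=w&(I.max(2)<75)
dh=cv2.convexHull(big(dk));print('disc',cv2.minEnclosingCircle(onplane(b,dh,14)))
pn=w&(Rr-B>45);pc=cen(pn);print('pin px',pc,pn.sum(),ray(b,pc,23)[:2],cv2.minAreaRect(onplane(b,big(pn),23)))
cv2.imwrite('pics/pin.png',cv2.resize(b['img'][195:250,250:320],None,fx=8,fy=8))
E
```

```text
bg [135. 141. 146.] plate [136 133 134] [132 130 131] [135 133 135]
cork px [305.4517714  111.65683993] [ 544.37650928 -249.91508692]
handle px [296.53786408 178.43516721] [ 482.13694452 -240.59433005]
plate rect ((511.69512939453125, -243.10113525390625), (54.23164749145508, 136.23118591308594), 82.02249908447266)
fix rect ((617.2665405273438, -60.881980895996094), (108.52400207519531, 177.84263610839844), 80.4584732055664) [[520.5999755859375, -99.69999694824219], [696.0, -129.10000610351562], [714.0, -22.100000381469727], [538.5999755859375, 7.400000095367432]]
disc ((562.3814086914062, -51.89639663696289), 21.1573429107666)
pin px [283.125    220.953125] 79 [567.38096645 -52.95404426] ((567.3685302734375, -52.988956451416016), (8.772010803222656, 8.745451927185059), 19.2136173248291)
```

View pics/pin.png

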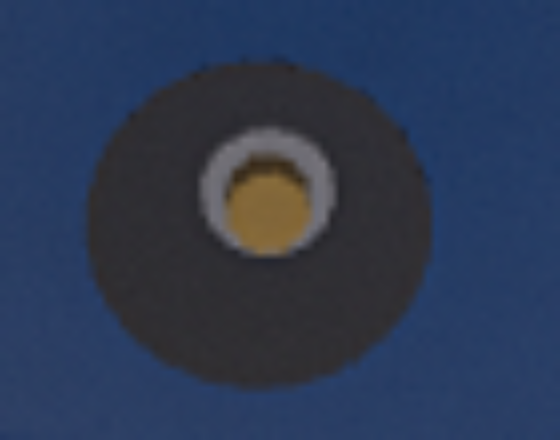

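The measurements hold up. The fixture rectangle is 178x109 mm at yaw -0.166, and its nominal disc point agrees within 1 mm. The pin is at about (567.4, -53.0), +4.4 mm along fixture x, and reads 8.8 mm across, which fits a chamfered 10 mm pin. The carrier yaw is about -0.145 with the hole near (470, -239). Now to grasp it.

Run:
```python
from m import *
o=[np.pi,0,-0.145];x,y=469.5,-239
robot.move_ptp([x,y,110],o)
p=robot.current_tcp_pos();print(p,robot.current_eef_rot())
s=robot.move_linear([x,y,12.5],speed=80,f_stop=10);print('down',s,robot.current_tcp_pos())
robot.move_gripper(0.0);print('w',robot.current_gripper_width()*93,robot.current_finger_force(),robot.current_tcp_pos())
print(robot.current_contact_force())
robot.move_linear([x,y,70],speed=80);robot.sleep(.3)
print('lift w',robot.current_gripper_width()*93,robot.current_contact_force(),robot.current_ft_torque(),robot.current_tcp_pos(),robot.current_eef_rot())
d=cam('wrist');pickle.dump(d,open('g.pkl','wb'));cv2.imwrite('pics/g.png',d['img']);print(robot.current_t())
```

```text
[ 470.38087596 -238.8673259   110.57213011] [ 3.14146174e+00 -1.33473056e-03 -1.44843385e-01]
down False [ 469.89919339 -239.30887032   13.03806364]
w 14.128940651284703 29.997727274894714 [ 469.50769975 -239.04179188   12.50302   ]
[-1.14230145  0.10146391 -0.87754896]
lift w 14.012452778284453 [-0.44305784 -0.87477209 -4.13109306] [ 0.06876852  0.08114718 -0.00035281] [ 469.27690335 -238.82912691   69.55068616] [-3.14111997e+00  7.93667300e-04 -1.45010041e-01]
8.325
```

View pics/g.png

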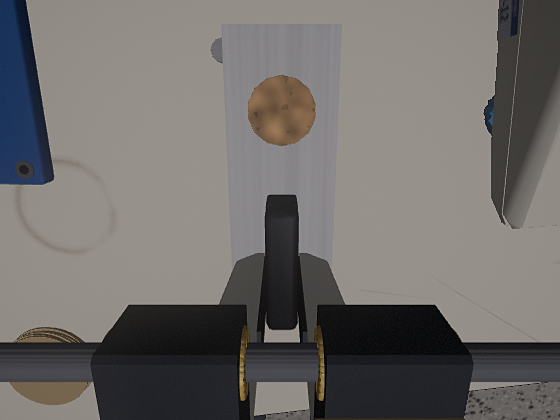

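The carrier is held: width 14 mm, weight about 3 N, lying straight along the fingers. I'll check tilt and hole offset from the cork disc and the plate's far edge.

Run:
```python
from m import *
d=pickle.load(open('g.pkl','rb'));tcp=np.array([469.277,-238.829,69.55]);Rz=R.from_euler('z',-.145).as_matrix()
zu=tcp[2]-12.5
I=d['img'].astype(int);w=win(I.shape,235,330,60,160)
ck=cen(w&(I[...,2]-I[...,0]>30));print('cork px',ck)
for z in(zu+8,zu+10): print('cork in tool', Rz.T@(ray(d,ck,z)-tcp))
for uv in[(222,24),(342,24)]: print('far corner tool',Rz.T@(ray(d,uv,zu+8)-tcp))
c=np.array([(222,24),(342,24)]);dep=d['f']*50/120
v=np.array([(282-d['cx'])/d['f'],(24-d['cy'])/d['f'],1])*dep;P=d['eye']+d['R']@v
print('far edge by width, tool frame',Rz.T@(P-tcp),'expect z',8-12.5,'x 110')
# bar ends in tool at z top 36
for uv in[(282,196),(282,329)]: print('bar end',Rz.T@(ray(d,uv,zu+36)-tcp))
```

```text
cork px [281.13707165 110.03259404]
cork in tool [ 7.57456681e+01 -3.21919854e-02 -4.50000000e+00]
cork in tool [ 7.58351033e+01 -3.63445332e-02 -2.50000000e+00]
far corner tool [110.27797869  24.43697293  -4.5       ]
far corner tool [110.2340926  -25.27191622  -4.5       ]
far edge by width, tool frame [110.4132704   -0.42214077  -5.50234604] expect z -4.5 x 110
bar end [44.09674435 -0.40059214 23.5       ]
bar end [-17.02938484  -0.38501863  23.5       ]
```

The carrier is held level with the hole about 0.5 mm ahead of the TCP, and the expected dimensions agree. I'll bring it over the pin with the nose turned about 0.06 rad off the stop and lower it under force watch.

Run:
```python
from m import *
yaw=-0.226;o=[np.pi,0,yaw];g=np.array([566.9,-52.9])
robot.move_linear([469.3,-238.8,85],speed=150)
robot.move_linear([g[0],g[1],85],o,speed=150)
robot.move_linear([g[0],g[1],42],speed=80);robot.sleep(.3);print(robot.current_tcp_pos(),robot.current_contact_force())
s=robot.move_linear([g[0],g[1],26],speed=12,f_stop=5);robot.sleep(.2)
print('down',s,robot.current_tcp_pos(),robot.current_contact_force(),robot.current_ft_torque(),robot.current_t())
d=cam('wrist');pickle.dump(d,open('p.pkl','wb'));cv2.imwrite('pics/p.png',d['img'])
```

```text
[567.21521403 -52.98270794  42.50830746] [ 0.3938986   0.20927639 -3.80830648]
down True [566.77949173 -52.86798269  26.47325864] [ 0.07983696 -0.62350271  7.3100687 ] [ 0.05686256 -0.04753356 -0.01013255] 12.525
```

The contact height is 26.47 mm, which matches the flat-on-deck value of 26.5 (on top of the pin it would be 35). The hole has dropped over the pin. Next I'll turn it gently about the pin until the nose meets the stop.

Run:
```python
from m import *
p=robot.current_tcp_pos();x,y=p[0],p[1];z=26.4
robot.move_linear([x,y,z+.2],speed=5);robot.sleep(.1)
f0=np.array(robot.current_contact_force());t0=np.array(robot.current_ft_torque());print(f0,t0)
for yaw in np.arange(-.216,-.125,.006):
    s=robot.move_linear([x,y,z+.2],[np.pi,0,yaw],speed=10,f_stop=6);robot.sleep(.1)
    f=np.array(robot.current_contact_force());t=np.array(robot.current_ft_torque())
    print(round(yaw,3),s,robot.current_eef_rot()[2].round(4),(f-f0).round(1),(t-t0).round(3),np.round(robot.current_tcp_pos(),2))
    if s or abs(t-t0)[2]>.25 : break
print(robot.current_t())
d=cam('wrist');pickle.dump(d,open('p.pkl','wb'));cv2.imwrite('pics/p.png',d['img'])
```

```text
[ 0.38406419 -0.70123804  0.30289514] [ 0.04166964 -0.05883238 -0.0229355 ]
-0.216 False -0.216 [ 0.2  0.6 -1. ] [-0.09  -0.041 -0.04 ] [566.76 -52.95  26.51]
-0.21 False -0.21 [-0.5 -0.9 -1.8] [-0.194 -0.027 -0.07 ] [566.71 -52.94  26.5 ]
-0.204 False -0.204 [-0.2 -1.7 -3.1] [-0.214  0.082 -0.03 ] [566.67 -52.89  26.52]
-0.198 False -0.1979 [-0.4 -0.2 -2. ] [-0.192  0.057 -0.053] [566.63 -52.8   26.5 ]
-0.192 False -0.192 [-0.5 -0.3 -1.9] [-0.087  0.062  0.004] [566.65 -52.78  26.51]
-0.186 False -0.186 [-0.5 -0.2 -3.4] [-0.009  0.05   0.01 ] [566.66 -52.76  26.49]
-0.18 False -0.18 [-1.1  1.1 -3. ] [-0.051  0.062 -0.06 ] [566.68 -52.78  26.53]
-0.174 False -0.174 [-0.7  1.3 -3.6] [-0.058  0.095 -0.01 ] [566.74 -52.86  26.58]
-0.168 False -0.168 [-0.8  0.4 -2.6] [-0.034  0.164  0.011] [566.77 -52.84  26.58]
-0.162 False -0.162 [-0.   0.6 -3.5] [-0.032  0.122 -0.041] [566.79 -52.86  26.59]
-0.156 False -0.1561 [-0.2 -0.7 -4.3] [-0.193  0.087 -0.07 ] [566.81 -52.99  26.64]
-0.15 False -0.1501 [-0.6 -1.4 -2.6] [-0.454  0.121 -0.2  ] [566.85 -53.03  26.63]
-0.144 False -0.1441 [-0.4 -3.2 -3.5] [-0.602  0.13  -0.303] [566.83 -53.04  26.61]
17.8417
```

View pics/p.png

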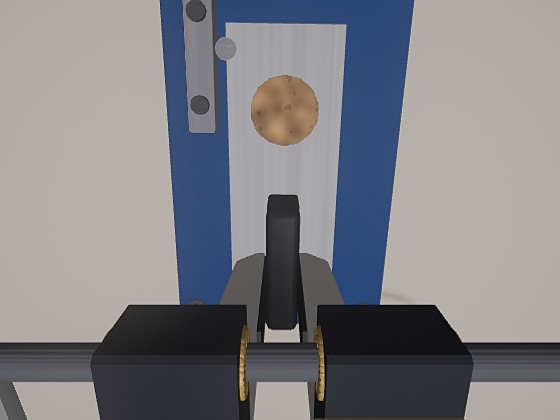

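The nose touches the stop at (226,48) with about 3 N and the carrier lies level. I'll press down lightly, release, withdraw upward and check.

Run:
```python
from m import *
p=robot.current_tcp_pos();x,y=p[0],p[1]
s=robot.move_linear([x,y,26.0],speed=5,f_stop=4);robot.sleep(.2);print(s,robot.current_tcp_pos(),robot.current_contact_force(),robot.current_ft_torque())
robot.move_gripper(0.5);robot.sleep(.2);print(robot.current_gripper_width(),robot.current_contact_force())
p=robot.current_tcp_pos();robot.move_linear([p[0],p[1],80],speed=80);robot.move_linear([p[0]+15,p[1],165],speed=150);robot.sleep(.4)
d=cam('wrist');pickle.dump((d,np.array(robot.current_tcp_pos())),open('r.pkl','wb'));cv2.imwrite('pics/r.png',d['img']);print(robot.current_t())
I=d['img'].astype(int);w=win(I.shape,200,360,60,330)
ck=cen(w&(I[...,2]-I[...,0]>30));C=ray(d,ck,23)[:2];print(ck,C)
F=np.array([617.27,-60.88]);P=np.array([567.4,-53.0]);v=C-P
print('dist hole-cork',np.hypot(*v),'yaw',np.arctan2(v[1],v[0]))
cv2.imwrite('pics/r2.png',cv2.resize(d['img'][0:300,130:430],(600,600)))
```

```text
True [566.83839847 -53.12183791  26.48277923] [-0.55179325  0.69037325  5.66375863] [ 0.16460375  0.04230366 -0.36486436]
0.5003391901474491 [0.4225546  0.03828582 0.03438426]
21.2333
[284.62568837 119.40136054] [641.56827216 -65.17957591]
dist hole-cork 75.1616568742558 yaw -0.16276276239724177
```

View pics/r2.png

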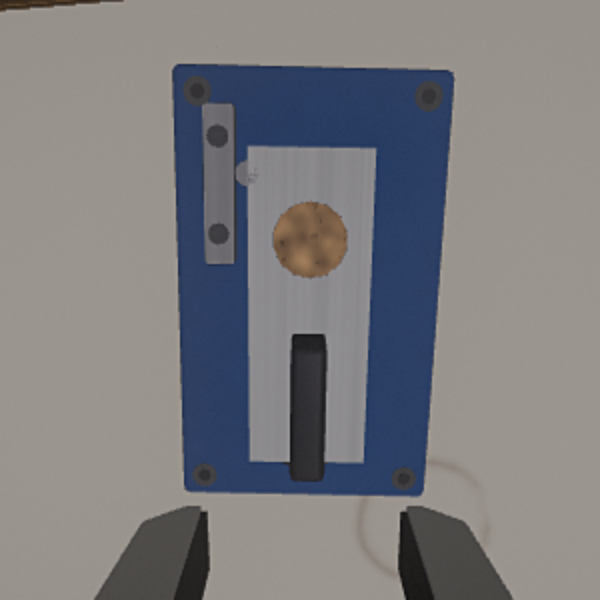

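The released carrier lies flat, with cork-to-pin distance 75.2 mm and yaw -0.163 (expected -0.161). The nose looks in contact with the stop at crop (236,173). To be sure of contact, I'll give one light force-limited push on the far edge opposite the nose.

Run:
```python
from m import *
yaw=-.163;Rz=R.from_euler('z',yaw).as_matrix()[:2,:2];P=np.array([567.0,-53.0])
W=lambda cx,cy,z:[*(P+Rz@np.array([cx+45,cy])),z]
o=[np.pi,0,yaw]
robot.move_gripper(0.0)
robot.move_ptp(W(52,-56,80),o)
robot.move_linear(W(52,-56,19.5),speed=60,f_stop=8);robot.sleep(.3);print(robot.current_tcp_pos())
s=robot.move_linear(W(52,-32,19.5),speed=8,f_stop=4);robot.sleep(.1)
q=np.array(robot.current_tcp_pos());print(s,Rz.T@(q[:2]-P)-[45,0],q,robot.current_contact_force(),robot.current_t())
robot.move_linear(W(52,-58,19.5),speed=40);robot.move_linear(W(52,-58,120),speed=120)
robot.move_gripper(0.5)
robot.move_ptp([581.8,-53.1,165],[np.pi,0,-.144]);robot.sleep(.4)
d=cam('wrist');I=d['img'].astype(int);w=win(I.shape,200,360,60,330)
ck=cen(w&(I[...,2]-I[...,0]>30));C=ray(d,ck,23)[:2];v=C-[567.4,-53];print(ck,C,np.hypot(*v),np.arctan2(v[1],v[0]),robot.current_t())
cv2.imwrite('pics/e.png',cv2.resize(d['img'][0:300,130:430],(600,600)))
```

```text
[ 653.76233313 -124.06789074   19.79941512]
False [ 52.06622034 -32.26291956] [ 657.54399691 -100.5870963    19.55304878] [-0.60111854 -3.07567755 -0.30132065] 27.4
[285.00613993 121.54806915] [641.52252316 -65.1969412 ] 75.11933049798294 -0.16308956481093587 31.0583
```

View pics/e.png

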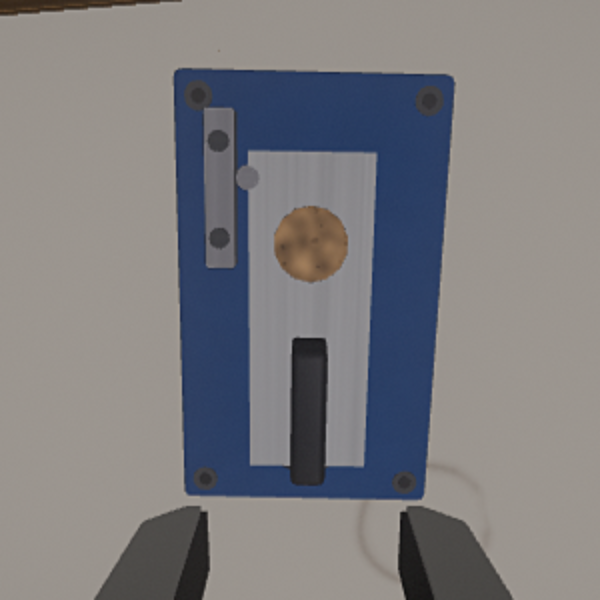

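The push met 3 N, more than friction alone should give, and the carrier did not move. The view shows it flat, with the nose against the stop at crop (237,178) and the gripper clear. Handing in.

```bash
python3 -c "
from bench import robot
print(robot.hand_in())"
```

```text
the job is handed in; nothing more can be done
None
```

The job is handed in at about 31 s: the carrier lies flat on the deck with its hole over the pin, its nose rests against the steel side stop, the gripper has let go and is clear, and I touched nothing else on the bench.

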